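Set the depth dial of a fossil grinding stand

TASK

Set the depth of cut on the grinding stand: turn the black dial clockwise (seen from above) until it comes up against its stop, gently and without forcing it, and then turn it back exactly three clicks. Then swing the red-tipped lock lever fully over to its far side, let go of everything, and leave the fossil and the other things on the table undisturbed.

Things in the scene. Friction and masses are not known exactly. Their poses are not given: they have to be found in the camera images.
- stand: Fixed grinding stand: grey base plate 170 x 470 x 12 mm, blue feed housing on it (100 x 230 mm, top 48 mm above the table), and over its right (-y) end a column with a grey handpiece above the fossil, 255 mm tall. Origin on the table, x to the stand's far side, y along it to the left, z up. In mm: dial axis at x 0, y 75; lock lever at x 0, y -55; column and handpiece around y -235.
- dial_grip (a point): Grip point of the black dial: on its vertical axis, 80 mm above the table. A skirt 52 mm across (top 58 mm above the table) carries a grip bar 42 mm long, 14 mm wide, top 93 mm above the table. The point's x axis runs along the bar and turns with the dial (white mark on the -x end); z up. Clockwise from above the dial ends at a hard stop 4 to 7 clicks from the start, hidden, elsewhere each time.
- dial_plate (a point): Fixed centre of the round plate under the dial, 49 mm above the table; axes as the stand. The dial: a click every 20 degrees (18 a turn), about 0.2 N m to pass; let go, it drops into the nearest click. The stop is itself a click position (zero); pressed, it gives 7 degrees per N m. Its collar holds 0.8 N m: turned harder against the stop it slips and spoils the setting.
- lock (a joint): Lock lever angle, rad: 0 leaning to the near side of the stand (its -x; unlocked, as at the start), 1.0 leaning to the far side (+x; locked). Held by friction (0.06 N m), it stays where it is left.
- lock_tip (a point): Centre of the red ball (26 mm across) on the end of the lock lever, a 10 mm steel rod, 80 mm long from its pivot. The pivot lies in the stand's frame at x 0, y -55 mm, 69 mm above the table; the lever swings in the stand's xz plane. The ball is 139 mm above the table at either end of the swing, 149 mm midway, and moves 77 mm along the stand's +x in all.
- fossil: Fossil tooth, brown and ridged, 55 x 78 x 47 mm, lying in the cradle under the handpiece. Origin under its centre. Leave it alone.
- vial: Small amber glass vial with white cap, 28 mm across, 45 mm high, standing on the stand's base plate. Leave it alone.
- eraserbox: Orange box 60 x 100 x 25 mm on the table, left. Leave it alone.
- jar: Glass jar with black cap, 60 mm across, 90 mm high, on the table, left. Leave it alone.
- brush: Brush lying on the table, front left. Leave it alone.
- bits: White tray 100 x 140 x 30 mm with three compartments, on the table, right. Leave it alone.

How it is judged (in metres and radians):
On the way, in this order (a step that is already met when the one before it is completed fails the run):
1. the dial has been turned clockwise up against its stop (within 3 degrees) (distance between dial_c0 and sleeve_c0 below 0.00119988 m), for 0.1 s.
2. the dial stands three clicks back from its stop (within 7 degrees) and the lock lever has not been moved yet (distance between dial_c0 and sleeve_c0 between 0.0214642 and 0.0264495 m and value of joint lock below 0.15 rad), for 0.3 s.
3. the lock lever is over at its far side (distance between dial_c0 and sleeve_c0 between 0.0214642 and 0.0264495 m and value of joint lock above 0.85 rad), for 0.1 s.
At the end, for the whole second after the job is handed in: The dial rests three clicks (60 degrees, within 7) counter-clockwise of its stop, the lock lever stands at the far side (above 0.85 rad of 1.0), nothing is held or touched, and no bystander has been disturbed (all of step 3).
It fails at once if the dial was forced against its stop: the collar that carries the stop slipped by more than 6 degrees (distance of ring_c0 from where it was at the start of the episode above 0.0025 m).
It fails at once if the fossil or the vial on the stand was disturbed (moved by more than 10 mm) (distance of any of fossil, vial from where it was at the start of the episode above 0.01 m).
It fails at once if another thing on the table was disturbed (moved by more than 15 mm) (distance of any of eraserbox, jar, brush, bits from where it was at the start of the episode above 0.015 m).
It also fails if it takes over 70 s, if anything falls off the work surface, if the arm or the gripper's body presses on something with over 40 N, if the wrist force passes 120 N, or if a joint passes its speed limit or range.

ROBOT

A 6-joint arm with a two-finger parallel gripper is mounted at the origin on the work surface. World frame = base frame: x ahead of the robot, y to its left, z up, the work surface at z = 0. Lengths are in mm, angles in rad, forces in N, time in s.
With the tool pointing down it reaches from about 350 to 925 mm from the base axis. Payload 6.4 kg.
Tool frame: the origin (TCP) lies between the finger pads; the fingertips stand 11 mm ahead of it and the grasp point (between the pads) lies 8 mm behind it; z points along the fingers, x is the direction in which the jaws open and shut, and the axes are right-handed (so a half turn about z gives the same grasp; the last joint's range is limited). The gripper opens to 85 mm and grips with 20 to 120 N. Pads are 22 mm wide; open, the fingers measure 114 mm over their backs; the gripper's body (76 mm by 85 mm) begins 54 mm behind the grasp point. The pads swing forward as they close: fully open they stand 13 mm farther back than shut.
Start: joints at [-1.344, 0.245, 1.558, -0, 1.339, -0.174], TCP at [253.606, -598.496, 203.99] pointing down, gripper open.
Joint ranges: [-3.13, 3.13], [-1.02, 2.26], [0.13, 2.54], [-0.95, 4.09], [0.21, 2.88], [-2.74, 2.74]. Speed limits (rad/s): [2.57, 2.57, 3.14, 3.14, 3.14, 3.14].

INTERFACE

Orientations are given as a unit quaternion [x, y, z, w].
In Python, from workcell import sensors, snapshot, bot gives the robot as it stands. The module is installed in compiled form; this text tells all that it offers.
- The arm moves only by the tool carry_out, never from a script. Its argument "moves" is one flat list of numbers, 6 for each row, row after row: the shift along the tool's x, y, z in cm, then the turn, a rotation vector about the tool's x, y, z in rad. In form: [tx, ty, tz, wx, wy, wz, tx, ty, tz, wx, wy, wz, ...]. A call has 1 to 8 rows; each row shifts and turns the commanded pose from where the row before left it, along the tool's axes as they then stand; what a row does not reach is not made up. A row lasts 1/10 s, in which the tool goes at most 50 mm and 8.59 degrees, less where a joint would pass 70% of its speed; a pose out of reach is approached as far as the arm can. A call is refused whole if a number of a shift passes 5 or a number of a turn 0.15, either way. A call with a gripper value outside its range is refused whole. "grip" is the opening, from 0 (shut) to 1 (fully open), set as the call begins (left out, the last holds). The fingers move at their own pace and stop on an object; "grip_force" is the grip in N (left out, the last holds). Time passes only in rows, so rows that do not move let the fingers close. It gives the time, the measured TCP pose, the force and the opening at its end, in the units of the state.
- sensors.state(): the state, without advancing time (a new reading comes with each control period).
- snapshot(name): name is "scene" or "top"; returns a dict with "image" (400x640x3 uint8, blue, green, red), "depth" (400x640 float32, mm along the optical axis (not along the pixel's ray), 0 where there is no reading), "intrinsics" (3x3 intrinsics, pixels), "T" (4x4, takes a point from camera to world coordinates). Camera axes: x right, y down, z forward; pixel columns grow to the right and rows downward; lengths in mm; the calibration is good to about 2 mm. A picture is of the moment at which its call begins.
- bot.finish_job(): hands the job in, once; it reports no verdict.
The state is a dict: "time": time; "joint_positions": joint angles; "joint_velocities": joint speeds; "tau": joint torques, N m; "eef_pos": TCP position; "orientation": TCP orientation; "force": force on the tool from outside, world axes, zero at the start; "torque": the same for the moment, N m; "grip_width": finger opening in mm.
Only numpy, scipy, OpenCV 4.12 (cv2) and the standard library are available. Lean on these libraries where they do the work, as an engineer would, in place of code of your own. Each camera call takes 0.05 s, during which the arm holds its last target. There are 200 camera calls.

## Working session

There is one attempt and no reset: what is moved stays moved. The work goes in short steps, Python scripts to look and compute and a tool call to move; the robot and the scene stay as the last step left them, time stands still between calls to the robot, and variables do not carry over. Pictures are saved under pics/ and viewed, about 8 in all and at most 12, crops included, and the job is handed in when it is done.

Besides the shell and the picture viewer there is one more tool, called after "Request:" by a JSON object that holds its "op" and its "data", one argument or row to a line. carry_out: Moves the arm, as the interface text tells. Its arguments: {"type":"object","properties":{"moves":{"type":"array","items":{"type":"number"}},"grip":{"type":"number"},"grip_force":{"type":"number"}},"required":["moves"]}

```bash
mkdir -p pics; python3 - <<'E'
from workcell import sensors, snapshot, bot
import cv2,pickle
d={}
for n in("scene","top"):
    s=snapshot(n);d[n]=s;cv2.imwrite(f"pics/{n}0.png",s["image"]);print(n,s["intrinsics"],s["T"])
pickle.dump(d,open("s0.pkl","wb"))
s=sensors.state();print({k:s[k] for k in("time","eef_pos","orientation","force","grip_width")})
E
```

```text
scene [[459.23693304   0.         309.04700567]
 [  0.         459.23693304 192.25756429]
 [  0.           0.           1.        ]] [[ 3.67360912e-02  7.19915141e-01 -6.93089207e-01  1.54770515e+03]
 [ 9.99271844e-01 -3.36168862e-02  1.80467912e-02 -7.27859448e+01]
 [-1.03073428e-02 -6.93247499e-01 -7.20625884e-01  1.25223900e+03]
 [ 0.00000000e+00  0.00000000e+00  0.00000000e+00  1.00000000e+00]]
top [[381.31612141   0.         314.8518439 ]
 [  0.         381.31612141 196.1345462 ]
 [  0.           0.           1.        ]] [[ 2.41604560e-02 -9.95888372e-01  8.73076308e-02  3.63256598e+02]
 [-9.99707411e-01 -2.39660655e-02  3.27418032e-03 -6.42898755e+01]
 [-1.16829771e-03 -8.73611913e-02 -9.96176017e-01  1.49510905e+03]
 [ 0.00000000e+00  0.00000000e+00  0.00000000e+00  1.00000000e+00]]
{'time': 0.1, 'eef_pos': array([ 253.47247064, -597.93755446,  202.97061209]), 'orientation': array([ 8.33710999e-01, -5.52200314e-01, -6.43847506e-04, -6.06716030e-04]), 'force': array([ 0.33840016, -0.92259906, -0.0720504 ]), 'grip_width': 85.68664306183305}
```

View pics/scene0.png

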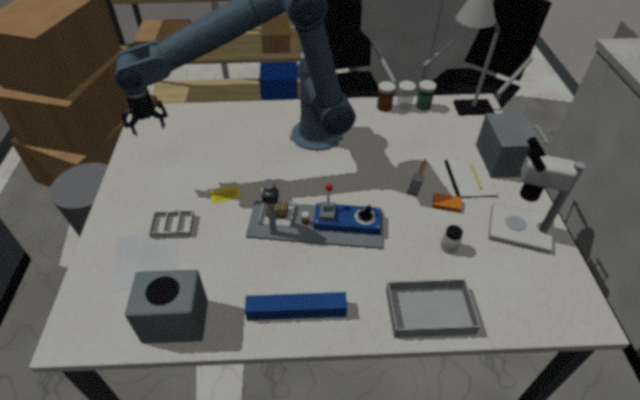

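View pics/top0.png

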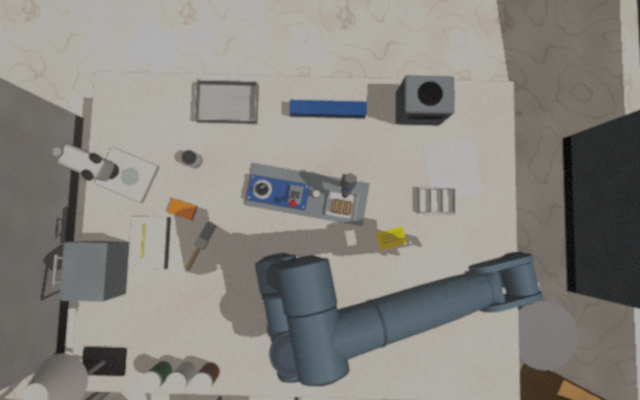

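The stand is at about (305,193) in top, dial at (262,189), red ball at (292,204). In the scene view, the dial is at (366,213) and the ball at (328,187). Next I'll measure these and zoom in.

```bash
cat > h.py <<'E'
import numpy as np,cv2
def ray(s,px,z):
    K,T=s["intrinsics"],s["T"]
    d=T[:3,:3]@np.linalg.solve(K,[px[0],px[1],1.]);o=T[:3,3]
    return o+d*(z-o[2])/d[2]
def proj(s,P):
    T=np.linalg.inv(s["T"]);p=s["intrinsics"]@(T[:3,:3]@np.asarray(P,float)+T[:3,3]);return p[:2]/p[2]
def tri(sa,pa,sb,pb):
    A=[];b=[]
    for s,p in((sa,pa),(sb,pb)):
        d=s["T"][:3,:3]@np.linalg.solve(s["intrinsics"],[p[0],p[1],1.]);d/=np.linalg.norm(d)
        M=np.eye(3)-np.outer(d,d);A.append(M);b.append(M@s["T"][:3,3])
    return np.linalg.lstsq(np.vstack(A),np.hstack(b),rcond=None)[0]
def red(s,box):
    x0,y0,x1,y1=box;h=cv2.cvtColor(s["image"],cv2.COLOR_BGR2HSV)[y0:y1,x0:x1]
    m=((h[...,0]<6)|(h[...,0]>172))&(h[...,1]>150)&(h[...,2]>70)
    ys,xs=np.nonzero(m);return np.array([xs.mean()+x0,ys.mean()+y0]),m.sum()
E
python3 - <<'E'
from h import *
import pickle
d=pickle.load(open("s0.pkl","rb"));t,s=d["top"],d["scene"]
h=cv2.cvtColor(t["image"],cv2.COLOR_BGR2HSV)
m=np.zeros(h.shape[:2],np.uint8);m[160:225,235:325]=(((h[...,0]>100)&(h[...,0]<125)&(h[...,1]>130))*255)[160:225,235:325]
m=cv2.morphologyEx(m,cv2.MORPH_CLOSE,np.ones((9,9)))
c=max(cv2.findContours(m,0,2)[0],key=cv2.contourArea)
b=cv2.boxPoints(cv2.minAreaRect(c));P=np.array([ray(t,p,48) for p in b]);print(b,P.round(1),P.mean(0))
print([np.linalg.norm(P[i]-P[i-1]) for i in range(4)],[np.degrees(np.arctan2(*(P[i]-P[i-1])[1::-1])) for i in range(4)])
rt,rs=red(t,(270,185,320,225)),red(s,(310,170,350,205));print(rt,rs,tri(t,rt[0],s,rs[0]))
a=cv2.resize(t["image"][165:225,235:385],None,fx=5,fy=5,interpolation=2)
b=cv2.resize(s["image"][170:252,240:390],None,fx=5,fy=5,interpolation=2)[:290*2]
cv2.imwrite("pics/z0.png",np.vstack([a,b])[:600] if 0 else np.vstack([a,cv2.resize(b,(750,300))]))
E
```

```text
[[247.39198 198.344  ]
 [251.61598 175.112  ]
 [295.      183.     ]
 [290.776   206.232  ]] [[475.5 197.1  48. ]
 [565.  184.5  48. ]
 [538.6  17.5  48. ]
 [449.4  31.   48. ]] [507.12367277 107.53065143  48.        ]
[np.float64(168.12077609972062), np.float64(90.46505404542984), np.float64(169.0224947850798), np.float64(90.27869011732082)] [np.float64(81.07126430303276), np.float64(-8.029396852763949), np.float64(-98.98863662632452), np.float64(171.40020324694214)]
(array([292.17391304, 203.        ]), np.int64(23)) (array([328.4 , 186.56]), np.int64(25)) [455.46806421  20.95805908 141.28154838]
```

View pics/z0.png

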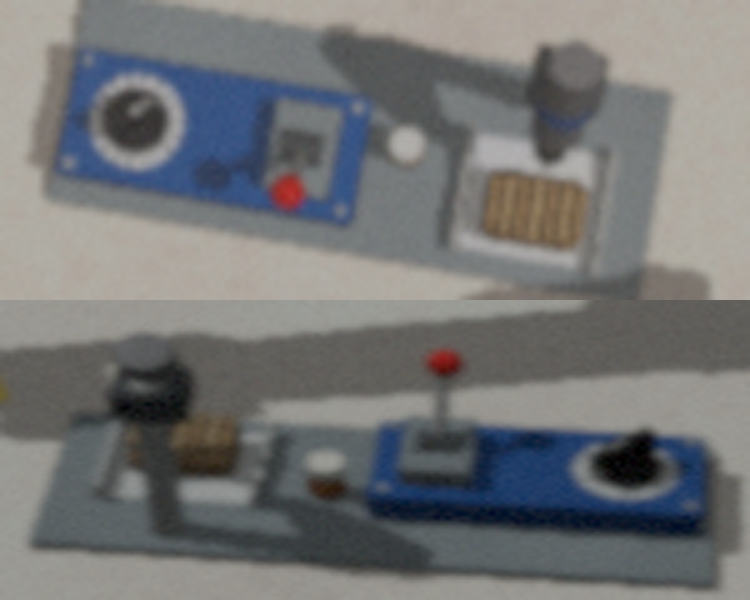

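```bash
python3 - <<'E'
from h import *
import pickle
d=pickle.load(open("s0.pkl","rb"));t,s=d["top"],d["scene"]
np.set_printoptions(linewidth=200)
gt=cv2.cvtColor(t["image"],6);gs=cv2.cvtColor(s["image"],6)
print(gt[177:202,250:276]);print(gs[200:228,350:384])
a=cv2.resize(t["image"][172:206,244:280],(600,567),interpolation=2)[:, :]
b=cv2.resize(s["image"][196:230,348:384],(600,567),interpolation=2)
cv2.imwrite("pics/z1.png",cv2.resize(np.hstack([a,b]),(800,378)))
# white plate ring centre in top
hsv=cv2.cvtColor(t["image"],cv2.COLOR_BGR2HSV)
m=np.zeros(gt.shape,np.uint8);m[174:204,246:279]=((hsv[...,1]<110)*255)[174:204,246:279]
c=max(cv2.findContours(m,0,2)[0],key=cv2.contourArea);e=cv2.fitEllipse(cv2.convexHull(c));print(e)
p=ray(t,e[0],49);print(p)
hsv=cv2.cvtColor(s["image"],cv2.COLOR_BGR2HSV)
m=np.zeros(gs.shape,np.uint8);m[204:230,350:384]=((hsv[...,1]<110)*255)[204:230,350:384]
c=max(cv2.findContours(m,0,2)[0],key=cv2.contourArea);e=cv2.fitEllipse(cv2.convexHull(c));print(e,ray(s,e[0],49))
b=np.array([455.5,21,0]);v=p-b;print(np.linalg.norm(v[:2]),135.6,np.degrees(np.arctan2(v[1],v[0])-np.arctan2(130,38.5)))
E
```

```text
[[ 93  98 113 105  91  86  82  79  82  83  82  82  87  88  86  90  90  94  99 110 111 108 113 114 117 121]
 [ 84  88  97  92  88  84  83  84  85  88  84  89  91  90  86  86  82  82  85  88  92  88  89  94 100 107]
 [ 84  84  86  85  84  81  82  85  98 105 105 109 117 109 102 100  92  86  80  80  77  81  81  84  87  89]
 [ 78  83  86  84  85  85  90  99 124 138 133 140 144 136 135 135 116 101  90  83  79  83  81  80  83  83]
 [ 83  85  84  85  85  96 110 126 149 156 147 147 153 150 157 157 141 123 113  94  84  81  82  83  78  83]
 [ 80  86  85  87  91 115 138 144 146 143 126 121 129 135 146 152 151 150 142 122  93  81  78  83  80  81]
 [ 81  81  86  89 109 124 138 141 120 100  82  80  82  92 103 121 141 153 154 139 114  89  84  83  79  81]
 [ 84  83  85 100 119 119 112 100  81  65  60  56  63  82  92  96 111 139 150 151 132 101  85  84  84  81]
 [ 83  84  86  98 113 113  91  74  63  57  60  74  89  99 103  92  96 118 147 155 143 113  89  83  82  81]
 [ 79  77  85  99 104 100  78  63  53  59  70 102 110 103  89  71  74  93 132 151 150 124  93  84  81  82]
 [ 78  76  84 107 108  91  63 
[... 5097 characters left out ...]
 64  68  70  69  76  77  73  64  65  61  61  61  56  55  61  72  78  83  72  58  59  70  84]
 [ 45  39  45  45  45  44  47  52  44  47  50  51  55  52  50  59  55  52  51  56  56  51  54  56  57  58  70  82  81  75  59  60  71  81]
 [ 27  28  31  24  22  36  34  34  39  43  41  44  43  44  42  41  44  45  44  52  48  48  53  49  51  58  58  67  70  63  57  59  69  85]]
((261.7141418457031, 188.8155059814453), (20.55433464050293, 21.245643615722656), 97.06417846679688)
[513.1357034  143.74968979  49.        ]
((370.4630126953125, 213.100341796875), (29.066211700439453, 44.443058013916016), 116.57301330566406) [500.91044434 167.00753092  49.        ]
135.60737682511044 135.6 -8.655004180648367
```

View pics/z1.png

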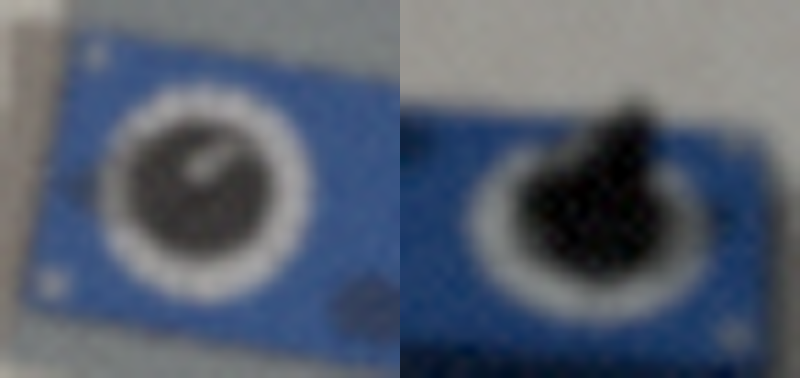

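```bash
cat >> h.py <<'E'
from scipy.spatial.transform import Rotation as R
def need(st,pos,yaw=None):
    """shift (cm) in tool axes and turn (rad) to pos with tool down, tool-x at yaw deg"""
    r=R.from_quat(st["orientation"]);sh=r.inv().apply(np.asarray(pos)-st["eef_pos"])/10
    x=r.apply([1,0,0]);cur=np.degrees(np.arctan2(x[1],x[0]))
    tgt=r if yaw is None else R.from_euler("z",yaw,degrees=True)*R.from_euler("x",np.pi)
    return sh.round(3),(r.inv()*tgt).as_rotvec().round(3),"yaw %.2f tilt %.2f"%(cur,np.degrees(np.arccos(-r.apply([0,0,1])[2])))
E
python3 - <<'E'
from h import *
import pickle
from workcell import sensors
d=pickle.load(open("s0.pkl","rb"));t=d["top"]
g=cv2.cvtColor(t["image"],6).astype(float)[183:190,258:268];w=np.clip(g-68,0,None)
w*=np.array([[0]*3+[1]*5+[0]*2]*7)  # cols 261..265
ys,xs=np.mgrid[183:190,258:268]
c=[(w*xs).sum()/w.sum(),(w*ys).sum()/w.sum()];P=ray(t,c,93);print(c,P)
m=np.cov(np.vstack([xs.ravel(),ys.ravel()]),aweights=w.ravel());e=np.linalg.eigh(m)[1][:,1];A=ray(t,np.array(c)+5*e,93)-ray(t,np.array(c)-5*e,93);print("stripe dir",np.degrees(np.arctan2(A[1],A[0])))
for y in(142.5,143.7):
    v=P-np.array([513,y,93]);print(v,np.degrees(np.arctan2(v[1],v[0])))
s=sensors.state();print(need(s,[s["eef_pos"][0],s["eef_pos"][1],420]),need(s,[513,143,420],40))
E
```

```text
[np.float64(263.015761821366), np.float64(185.07180385288967)] [522.61569835 133.10910696  93.        ]
stripe dir 141.87486745682614
[ 9.61569835 -9.39089304  0.        ] -44.322351153895596
[  9.61569835 -10.59089304   0.        ] -47.763020223626725
(array([-3.8000e-02, -7.0000e-03, -2.1703e+01]), array([0., 0., 0.]), 'yaw -67.04 tilt 0.10') (array([-58.134, -52.81 , -21.586]), array([-2.000e-03,  1.000e-03, -1.868e+00]), 'yaw -67.04 tilt 0.10')
```

Request:
{"op": "carry_out", "data": {
  "moves": [0, 0, -4, 0, 0, 0, 0, 0, -4, 0, 0, 0, 0, 0, -4, 0, 0, 0, 0, 0, -4, 0, 0, 0, 0, 0, -4, 0, 0, 0],
  "grip": 1
}}

```text
time: 0.6
eef_pos: [253.5, -598.1, 405.1]
orientation: [0.834, -0.552, -0.0, -0.0]
force: [0.3, -0.8, -0.3]
grip_width: 85.8
```

Request:
{"op": "carry_out", "data": {
  "moves": [-3.2, -2.9, 0, 0, 0, 0, -3.2, -2.9, 0, 0, 0, 0, -3.2, -2.9, 0, 0, 0, 0, -3.2, -2.9, 0, 0, 0, 0, -3.2, -2.9, 0, 0, 0, 0, -3.2, -2.9, 0, 0, 0, 0, -3.2, -2.9, 0, 0, 0, 0, -3.2, -2.9, 0, 0, 0, 0]
}}

```text
time: 1.4
eef_pos: [367.4, -270.5, 403.5]
orientation: [0.834, -0.552, -0.0, -0.0]
force: [1.0, 1.2, -0.0]
grip_width: 85.2
```

Request:
{"op": "carry_out", "data": {
  "moves": [-3.2, -2.9, 0, 0, 0, 0, -3.2, -2.9, 0, 0, 0, 0, -3.2, -2.9, 0, 0, 0, 0, -3.2, -2.9, 0, 0, 0, 0, -3.2, -2.9, 0, 0, 0, 0, -3.2, -2.9, 0, 0, 0, 0, -3.2, -2.9, 0, 0, 0, 0, -3.2, -2.9, 0, 0, 0, 0]
}}

```text
time: 2.2
eef_pos: [481.1, 55.9, 403.6]
orientation: [0.834, -0.552, -0.0, 0.0]
force: [0.8, -0.2, -0.8]
grip_width: 85.7
```

Request:
{"op": "carry_out", "data": {
  "moves": [-3, -3, 0, 0, 0, -0.14, -3, -3, 0, 0, 0, -0.14, 0, 0, 0, 0, 0, -0.14, 0, 0, 0, 0, 0, -0.14, 0, 0, 0, 0, 0, -0.14, 0, 0, 0, 0, 0, -0.14, 0, 0, 0, 0, 0, -0.14, 0, 0, 0, 0, 0, -0.14]
}}

```text
time: 3.0
eef_pos: [507.1, 134.5, 403.4]
orientation: [1.0, -0.022, -0.001, 0.0]
force: [0.8, -1.0, -1.2]
grip_width: 85.3
```

Request:
{"op": "carry_out", "data": {
  "moves": [0, 0, 0, 0, 0, -0.14, 0, 0, 0, 0, 0, -0.14, 0, 0, 0, 0, 0, -0.14, 0, 0, 0, 0, 0, -0.14, 0, 0, 0, 0, 0, -0.14, 0, 0, 0, 0, 0, -0.14]
}}

```text
time: 3.6
eef_pos: [507.1, 134.4, 403.4]
orientation: [0.922, 0.387, -0.0, -0.0]
force: [-1.2, -0.2, 1.0]
grip_width: 85.4
```

```bash
python3 - <<'E'
from h import *
from workcell import sensors
s=sensors.state();print(s["eef_pos"],s["joint_positions"].round(2),need(s,[513,143,200],45))
E
```

```text
[507.05039648 134.43840265 403.41644333] [ 0.04 -0.14  1.61 -0.    1.68 -0.75] (array([ 1.044, -0.16 , 20.341]), array([-0.001,  0.001,  0.01 ]), 'yaw 45.59 tilt 0.06')
```

Request:
{"op": "carry_out", "data": {
  "moves": [1.05, -0.15, 4, 0, 0, 0, 0, 0, 4, 0, 0, 0, 0, 0, 4, 0, 0, 0, 0, 0, 4, 0, 0, 0, 0, 0, 4, 0, 0, 0, 0, 0, 4, 0, 0, 0, 0, 0, 0, 0, 0, 0]
}}

```text
time: 4.3
eef_pos: [508.7, 142.6, 157.4]
orientation: [0.923, 0.385, -0.006, -0.002]
force: [-1.0, -0.9, -0.5]
grip_width: 85.2
```

```bash
python3 - <<'E'
from h import *
from workcell import sensors,snapshot
s=sensors.state();print(s["eef_pos"],s["force"],s["torque"],need(s,[513,143,76],45))
a=snapshot("scene");b=snapshot("top")
A=cv2.resize(a["image"][150:240,300:420],(800,600),interpolation=2)
B=cv2.resize(b["image"][150:240,210:330],(800,600),interpolation=2)
cv2.imwrite("pics/n1.png",cv2.resize(np.hstack([A,B]),(800,300)))
E
```

```text
[508.72016913 142.62618274 157.42053775] [-0.98820173 -0.90253849 -0.547072  ] [0.00125734 0.01348348 0.01737929] (array([0.408, 0.35 , 8.136]), array([-0.009,  0.01 ,  0.004]), 'yaw 45.26 tilt 0.76')
```

View pics/n1.png

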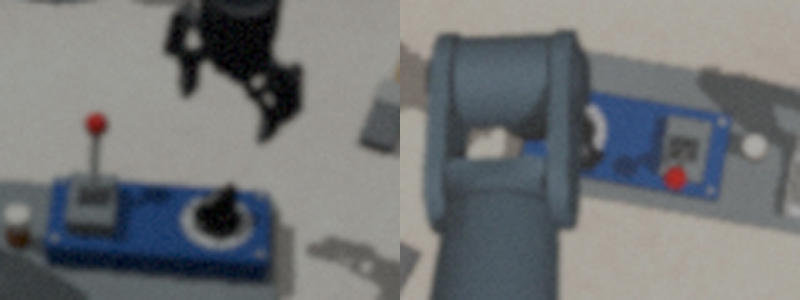

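```bash
python3 - <<'E'
from h import *
from workcell import sensors,snapshot
a=snapshot("scene");s=sensors.state()
u=np.array([np.cos(np.radians(45)),np.sin(np.radians(45)),0])
print([proj(a,np.array([508.7,142.6,155])+k*u).round(1) for k in(-47,0,47)],proj(a,[513,143,93]))
print(s["eef_pos"],need(s,[513,143,76],45))
E
```

```text
[array([355. , 187.1]), array([366.2, 193.9]), array([377.6, 200.9])] [364.9806306  207.44893919]
[514.75186313 143.05455937 165.99918709] (array([-0.145, -0.136,  8.999]), array([ 0.002, -0.002,  0.005]), 'yaw 45.27 tilt 0.15')
```

```bash
python3 - <<'E'
from h import *
from workcell import sensors,snapshot
a=snapshot("scene");s=sensors.state();print(s["eef_pos"])
D=a["depth"];g=cv2.cvtColor(a["image"],6)
ys,xs=np.nonzero((D>0));
p=np.linalg.inv(a["intrinsics"])@np.vstack([xs,ys,np.ones(len(xs))])*D[ys,xs]
W=(a["T"][:3,:3]@p).T+a["T"][:3,3]
k=(W[:,2]>120)&(W[:,2]<200)&(np.abs(W[:,0]-512)<90)&(np.abs(W[:,1]-143)<90)
q=W[k];print(len(q),q.min(0),q.max(0))
for z in range(130,200,8):
    m=(q[:,2]>z)&(q[:,2]<z+8)
    if m.sum():print(z,m.sum(),q[m].mean(0).round(0),q[m].min(0).round(0),q[m].max(0).round(0))
k=(np.abs(W[:,0]-513)<60)&(np.abs(W[:,1]-143)<40)&(W[:,2]>62)&(W[:,2]<110);q=W[k];print("dial",len(q),q.mean(0),q.max(0))
cv2.imwrite("pics/n2.png",cv2.resize(a["image"][150:240,300:420],(800,600),interpolation=2))
E
```

```text
[515.35674169 143.09889374 166.83246483]Traceback (most recent call last):
  File "<stdin>", line 9, in <module>
    return umr_minimum(a, axis, None, out, keepdims, initial, where)
ValueError: zero-size array to reduction operation minimum which has no identity
```

```bash
python3 - <<'E'
from h import *
from workcell import sensors,snapshot
a=snapshot("scene");s=sensors.state();print(s["eef_pos"],need(s,[513,143,76],45))
I=cv2.resize(a["image"][150:240,300:420],(800,600),interpolation=2);D=a["depth"]
print(D[175:200:4,350:385:4].round(0))
u=np.array([np.cos(np.radians(45)),np.sin(np.radians(45)),0])
for k in(-47,0,47):
    x=(proj(a,s["eef_pos"]+k*u+[0,0,2])-[300,150])*6.667;cv2.circle(I,tuple(int(v) for v in x),5,(0,255,0),-1)
for P in ([513,143,93],[513,143,58]):
    x=(proj(a,P)-[300,150])*6.667;cv2.circle(I,tuple(int(v) for v in x),4,(0,255,255),-1)
cv2.imwrite("pics/n2.png",I)
E
```

```text
[515.48887421 143.09721694 167.02963449] (array([-0.216, -0.2  ,  9.102]), array([ 0.003, -0.004,  0.005]), 'yaw 45.27 tilt 0.29')
[[1798. 1488. 1476. 1799. 1792. 1795. 1401. 1412. 1410.]
 [1781. 1775. 1783. 1784. 1789. 1781. 1783. 1403. 1776.]
 [1770. 1765. 1769. 1764. 1772. 1768. 1770. 1768. 1405.]
 [1750. 1753. 1744. 1759. 1760. 1755. 1752. 1424. 1426.]
 [1744. 1745. 1735. 1731. 1734. 1738. 1741. 1439. 1436.]
 [1729. 1727. 1718. 1722. 1726. 1718. 1723. 1715. 1731.]
 [1711. 1710. 1709. 1707. 1719. 1714. 1701. 1706. 1710.]]
```

View pics/n2.png

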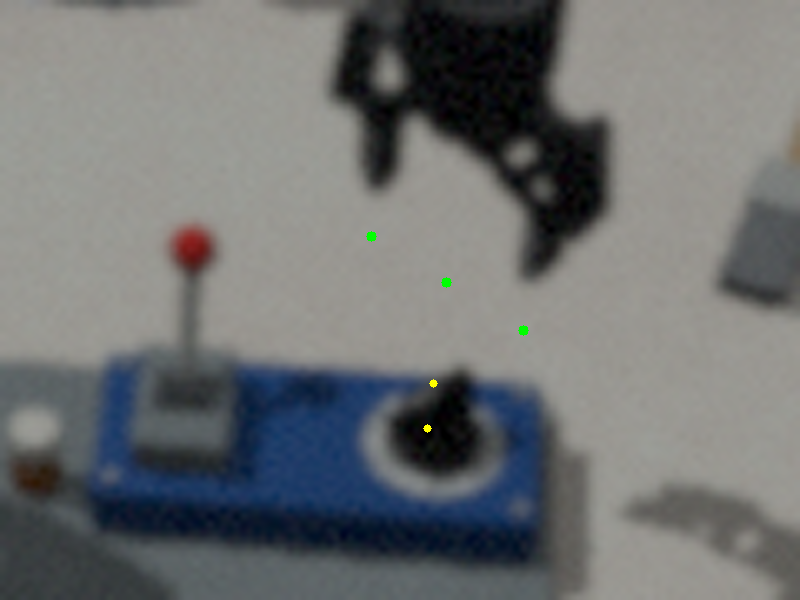

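```bash
python3 - <<'E'
from h import *
from workcell import sensors,snapshot
a=snapshot("scene");s=sensors.state();print(s["eef_pos"],s["time"])
D=a["depth"]
T,K=a["T"],a["intrinsics"]
sub=D[150:196,348:394];ys,xs=np.nonzero((sub>1300)&(sub<1520));ys+=150;xs+=348
p=np.linalg.solve(K,np.vstack([xs,ys,np.ones(len(xs))]))*D[ys,xs];W=(T[:3,:3]@p).T+T[:3,3]
for x0,x1 in((348,362),(376,394)):
  for y in range(160,196,4):
    m=(xs>=x0)&(xs<x1)&(ys>=y)&(ys<y+4)
    if m.sum():print(x0,y,m.sum(),np.median(W[m],0).round(0),D[ys[m],xs[m]].round(0)[:6])
E
```

```text
[515.37583641 143.09134357 166.88687575] 4.6
348 160 38 [477. 100. 269.] [1452. 1442. 1444. 1438. 1445. 1474.]
348 164 41 [490. 105. 263.] [1461. 1458. 1453. 1458. 1459. 1459.]
348 168 27 [489. 107. 246.] [1453. 1454. 1453. 1444. 1438. 1432.]
348 172 28 [486. 109. 227.] [1479. 1472. 1469. 1467. 1469. 1473.]
348 176 13 [489. 110. 217.] [1482. 1481. 1483. 1484. 1494. 1474.]
376 160 30 [549. 162. 333.] [1352. 1348. 1349. 1351. 1358. 1360.]
376 164 36 [544. 168. 312.] [1362. 1363. 1354. 1365. 1369. 1369.]
376 168 64 [552. 178. 306.] [1385. 1385. 1379. 1380. 1374. 1381.]
376 172 57 [560. 180. 291.] [1393. 1398. 1396. 1417. 1416. 1408.]
376 176 59 [559. 181. 277.] [1389. 1395. 1401. 1400. 1401. 1401.]
376 180 53 [563. 182. 264.] [1410. 1405. 1401. 1405. 1411. 1409.]
376 184 35 [560. 181. 248.] [1410. 1410. 1409. 1408. 1412. 1400.]
376 188 25 [556. 177. 223.] [1427. 1427. 1426. 1427. 1431. 1424.]
376 192 2 [556. 174. 212.] [1438. 1445.]
```

Request:
{"op": "carry_out", "data": {
  "moves": [0, 0, 0, 0, 0, 0, 0, 0, 0, 0, 0, 0, 0, 0, 0, 0, 0, 0]
}}

```text
time: 4.9
eef_pos: [513.8, 143.0, 164.5]
orientation: [0.923, 0.385, 0.0, 0.0]
force: [-0.0, 0.6, -1.3]
grip_width: 85.2
```

```bash
cat > fing.py <<'E'
from h import *
from workcell import sensors,snapshot
a=snapshot("scene");s=sensors.state();print(s["eef_pos"],s["time"],s["joint_positions"].round(4),s["joint_velocities"].round(3),s["force"].round(1),s["torque"].round(2),s["grip_width"])
D=a["depth"];T,K=a["T"],a["intrinsics"]
ys,xs=np.nonzero(D>0)
p=np.linalg.solve(K,np.vstack([xs,ys,np.ones(len(xs))]))*D[ys,xs];W=(T[:3,:3]@p).T+T[:3,3]
e=s["eef_pos"];k=(np.abs(W[:,0]-e[0]-5)<75)&(np.abs(W[:,1]-e[1])<60)&(W[:,2]>100)&(W[:,2]<260);q=W[k]
for z in range(100,260,10):
    m=(q[:,2]>z)&(q[:,2]<z+10)
    if m.sum():print(z,m.sum(),q[m].min(0).round(0),q[m].max(0).round(0))
E
python3 fing.py
```

```text
[513.71035975 142.98527456 164.29257343] 4.95 [ 0.0587  0.0112  1.8907  0.      1.2393 -0.7313] [ 0.     0.002  0.006  0.001 -0.001 -0.   ] [ 0.2 -0.4  0.2] [-0.04 -0.01  0.01] 85.41812123098934
200 6 [482. 108. 206.] [554. 176. 210.]
210 24 [475. 102. 211.] [560. 185. 220.]
220 33 [476. 101. 220.] [559. 188. 230.]
230 24 [477. 101. 230.] [559. 186. 239.]
240 21 [473.  97. 240.] [561. 182. 249.]
250 69 [468.  85. 250.] [578. 200. 260.]
```

```bash
python3 - <<'E'
from h import *
import pickle
d=pickle.load(open("s0.pkl","rb"))
for n in("scene","top"):
    a=d[n];D=a["depth"];T,K=a["T"],a["intrinsics"]
    ys,xs=np.nonzero(D>0)
    p=np.linalg.solve(K,np.vstack([xs,ys,np.ones(len(xs))]))*D[ys,xs];W=(T[:3,:3]@p).T+T[:3,3]
    e=[253.5,-598,203];k=(np.abs(W[:,0]-e[0])<75)&(np.abs(W[:,1]-e[1])<75)&(W[:,2]>100)&(W[:,2]<330);q=W[k]
    for z in range(100,330,15):
        m=(q[:,2]>z)&(q[:,2]<z+15)
        if m.sum():print(n,z,m.sum(),q[m].min(0).round(0),q[m].max(0).round(0))
    k=(np.abs(W[:,0]-513)<20)&(np.abs(W[:,1]-143)<20);print("dial z",np.percentile(W[k][:,2],[5,50,95]))
    k=(np.abs(W[:,0]-455)<15)&(np.abs(W[:,1]-21)<15);print("ball z",np.percentile(W[k][:,2],[5,50,95]))
    k=(np.abs(W[:,0]-513)<60)&(np.abs(W[:,1]+350)<60);print("table z",np.percentile(W[k][:,2],[5,50,95]))
E
```

```text
scene 235 5 [ 224. -636.  246.] [ 284. -545.  249.]
scene 250 27 [ 237. -644.  253.] [ 287. -541.  265.]
scene 265 31 [ 236. -646.  265.] [ 287. -542.  280.]
scene 280 51 [ 225. -658.  280.] [ 296. -523.  295.]
scene 295 129 [ 223. -668.  295.] [ 299. -525.  310.]
scene 310 113 [ 212. -664.  310.] [ 297. -525.  325.]
scene 325 46 [ 235. -656.  325.] [ 298. -526.  330.]
dial z [51.71979327 71.65434151 96.3442168 ]
ball z [ 71.81942979 144.70576648 153.76540834]
table z [-3.5968977   0.78577895  5.4046443 ]
top 235 2 [ 238. -550.  243.] [ 242. -549.  250.]
top 250 6 [ 236. -553.  250.] [ 244. -546.  265.]
top 265 1 [ 241. -548.  270.] [ 241. -548.  270.]
top 280 1 [ 243. -544.  288.] [ 243. -544.  288.]
dial z [52.12573081 64.69594012 94.65616059]
ball z [ 10.58328793 137.42651975 151.79834397]
table z [-6.27255732 -0.99067202  4.16878603]
```

Camera and reported TCP height disagree: the fingertips show about 40 mm higher than reported, both here and at the start. I'll go down to a height that is safe either way and test with a light close.

Request:
{"op": "carry_out", "data": {
  "moves": [0, 0, 3, 0, 0, 0, 0, 0, 3, 0, 0, 0, 0, 0, 1, 0, 0, 0, 0, 0, 0.8, 0, 0, 0, 0, 0, 0, 0, 0, 0, 0, 0, 0, 0, 0, 0, 0, 0, 0, 0, 0, 0]
}}

```text
time: 5.65
eef_pos: [514.7, 143.1, 87.4]
orientation: [0.923, 0.385, 0.001, 0.0]
force: [-0.1, 0.5, 0.2]
grip_width: 85.7
```

```bash
python3 fing.py; python3 - <<'E'
from h import *
from workcell import snapshot
a=snapshot("scene");cv2.imwrite("pics/n3.png",cv2.resize(a["image"][165:240,310:410],(800,600),interpolation=2))
E
```

```text
[514.54366615 143.06206481  87.25868939] 5.7 [ 0.0587  0.114   1.9377  0.      1.0876 -0.7313] [ 0.     0.004  0.007  0.    -0.002 -0.001] [ 0.2 -0.5 -0.4] [-0.09  0.01 -0.04] 85.37415273058733
120 3 [475. 106. 125.] [488. 121. 130.]
130 15 [479. 103. 130.] [557. 177. 140.]
140 25 [473. 102. 141.] [562. 186. 150.]
150 30 [476. 102. 150.] [560. 189. 160.]
160 13 [482. 103. 161.] [559. 180. 169.]
170 47 [469.  85. 171.] [573. 194. 180.]
180 68 [462.  87. 180.] [575. 202. 190.]
190 89 [464.  87. 190.] [573. 203. 200.]
200 58 [473.  86. 200.] [574. 202. 210.]
210 85 [475.  89. 210.] [573. 201. 220.]
220 81 [466.  88. 220.] [573. 200. 230.]
230 68 [463.  91. 230.] [573. 199. 240.]
240 27 [527. 111. 241.] [553. 179. 250.]
250 57 [516. 107. 250.] [555. 178. 260.]
```

View pics/n3.png

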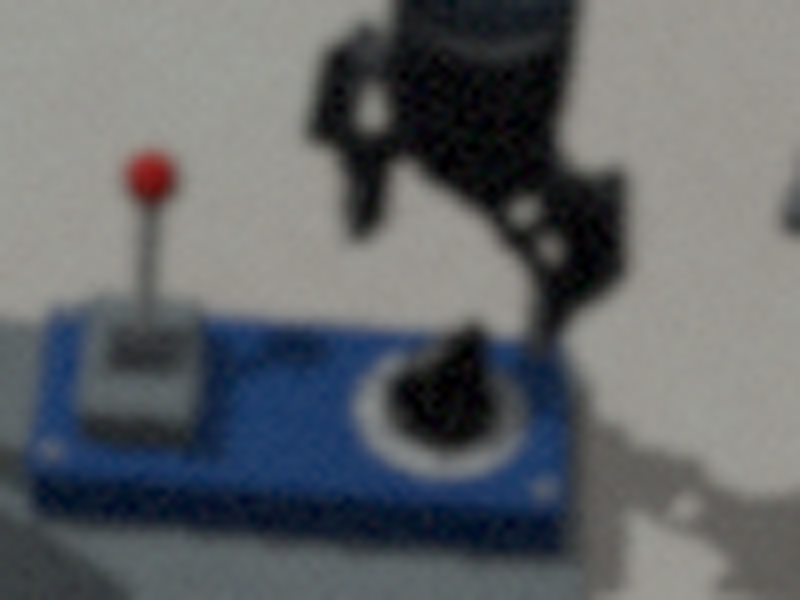

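The tips are really at z≈127 with a reported TCP of 87, so the true height is about 40 mm above the reading. I'll go by the camera and descend the remaining 45 mm, watching the force.

Request:
{"op": "carry_out", "data": {
  "moves": [0, 0, 1.5, 0, 0, 0, 0, 0, 1.5, 0, 0, 0, 0, 0, 0.8, 0, 0, 0, 0, 0, 0.5, 0, 0, 0, 0, 0, 0, 0, 0, 0, 0, 0, 0, 0, 0, 0]
}}

```text
time: 6.35
eef_pos: [513.8, 143.0, 43.0]
orientation: [0.923, 0.385, 0.0, 0.0]
force: [1.0, -0.0, -0.1]
grip_width: 85.3
```

Request:
{"op": "carry_out", "data": {
  "moves": [0, 0, 0, 0, 0, 0, 0, 0, 0, 0, 0, 0, 0, 0, 0, 0, 0, 0, 0, 0, 0, 0, 0, 0, 0, 0, 0, 0, 0, 0, 0, 0, 0, 0, 0, 0],
  "grip": 0.35,
  "grip_force": 20
}}

```text
time: 6.95
eef_pos: [513.6, 143.0, 43.0]
orientation: [0.923, 0.385, 0.0, -0.0]
force: [-0.1, -0.6, 1.1]
grip_width: 29.9
```

```bash
python3 fing.py; python3 - <<'E'
from h import *
from workcell import snapshot
a=snapshot("scene");cv2.imwrite("pics/n4.png",cv2.resize(a["image"][165:240,310:410],(800,600),interpolation=2))
E
```

```text
[513.61496464 142.97400364  43.03564989] 7.0 [ 0.0587  0.1847  1.9538  0.      1.0031 -0.7313] [ 0.     0.002 -0.001  0.002  0.002 -0.002] [-0.6  1.5 -0.1] [-0.01 -0.02 -0.06] 29.886426305205205
100 21 [499. 120. 101.] [539. 164. 109.]
110 30 [492. 106. 110.] [553. 169. 120.]
120 60 [476. 103. 120.] [557. 175. 129.]
130 35 [476. 102. 130.] [559. 174. 140.]
140 55 [476.  96. 140.] [562. 178. 150.]
150 40 [479.  98. 150.] [568. 180. 160.]
160 84 [461.  92. 160.] [568. 197. 170.]
170 87 [468.  97. 170.] [566. 197. 180.]
180 25 [535. 143. 181.] [550. 178. 190.]
190 10 [540. 157. 190.] [549. 173. 200.]
200 46 [517. 108. 200.] [553. 181. 210.]
210 50 [511. 108. 210.] [555. 179. 220.]
220 53 [516. 107. 220.] [554. 179. 230.]
230 59 [519. 109. 230.] [557. 177. 240.]
240 89 [499. 108. 240.] [555. 181. 250.]
250 25 [527. 113. 250.] [551. 164. 260.]
```

View pics/n4.png

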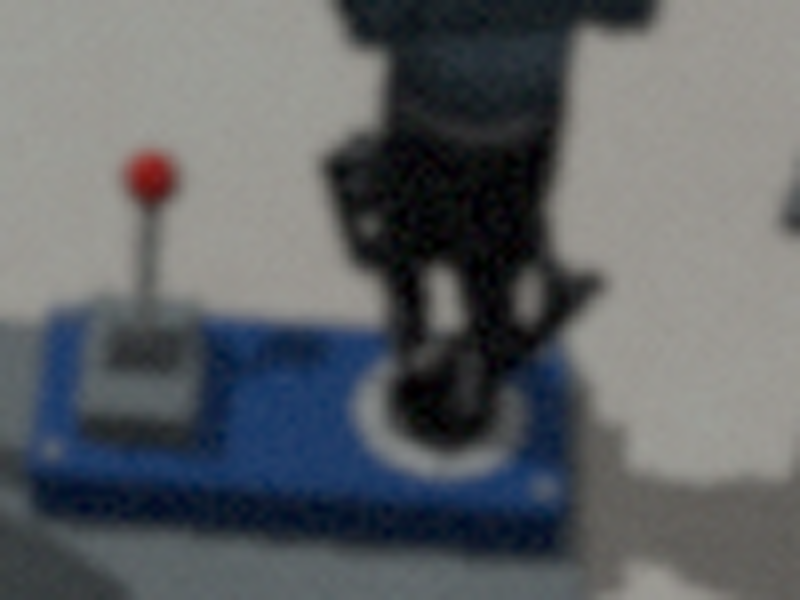

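The fingers straddle the bar (dial at (440,400) in the crop). Lowering a touch and closing.

Request:
{"op": "carry_out", "data": {
  "moves": [0, 0, 0.3, 0, 0, 0, 0, 0, 0, 0, 0, 0, 0, 0, 0, 0, 0, 0]
}}

```text
time: 7.35
eef_pos: [513.4, 142.9, 39.8]
orientation: [0.923, 0.385, -0.0, -0.0]
force: [-0.7, -0.5, -0.2]
grip_width: 29.7
```

Request:
{"op": "carry_out", "data": {
  "moves": [0, 0, 0, 0, 0, 0, 0, 0, 0, 0, 0, 0, 0, 0, 0, 0, 0, 0, 0, 0, 0, 0, 0, 0, 0, 0, 0, 0, 0, 0, 0, 0, 0, 0, 0, 0],
  "grip": 0,
  "grip_force": 30
}}

```text
time: 7.95
eef_pos: [514.2, 143.7, 40.3]
orientation: [0.923, 0.385, 0.001, -0.0]
force: [1.7, 5.2, -1.1]
grip_width: 13.6
```

```bash
cat > st.py <<'E'
from h import *
from workcell import sensors
s=sensors.state();e=s["eef_pos"];print(s["time"],e.round(1),need(s,e)[2],"F",s["force"].round(1),"M",s["torque"].round(3),"q6",round(np.degrees(s["joint_positions"][5]),2),"tau6",s["tau"][5].round(3),"w",round(s["grip_width"],1))
E
python3 st.py
```

```text
7.95 [514.2 143.7  40.3] yaw 45.25 tilt 0.12 F [ 1.7  5.2 -1.1] M [ 0.829 -0.393 -0.054] q6 -41.9 tau6 -0.069 w 13.6
```

Request:
{"op": "carry_out", "data": {
  "moves": [0.08, 0, 0, 0, 0, 0, 0, 0, 0, 0, 0, 0.1, 0, 0, 0, 0, 0, 0.1, 0, 0, 0, 0, 0, 0, 0, 0, 0, 0, 0, 0]
}}

```text
time: 8.45
eef_pos: [514.2, 143.6, 40.2]
orientation: [0.956, 0.292, 0.0, 0.0]
force: [-0.3, 3.1, 2.2]
grip_width: 13.6
```

```bash
python3 st.py
```

```text
8.45 [514.2 143.6  40.2] yaw 33.94 tilt 0.01 F [-0.3  3.1  2.2] M [ 0.445 -0.027  0.062] q6 -30.51 tau6 0.092 w 13.6
```

Request:
{"op": "carry_out", "data": {
  "moves": [0, 0, 0, 0, 0, 0.1, 0, 0, 0, 0, 0, 0.1, 0, 0, 0, 0, 0, 0.1, 0, 0, 0, 0, 0, 0.1, 0, 0, 0, 0, 0, 0.1, 0, 0, 0, 0, 0, 0, 0, 0, 0, 0, 0, 0]
}}

```text
time: 9.15
eef_pos: [514.2, 143.6, 40.2]
orientation: [0.999, 0.046, -0.0, -0.0]
force: [-0.6, 2.6, 2.6]
grip_width: 13.3
```

```bash
python3 st.py
```

```text
9.15 [514.2 143.6  40.2] yaw 5.31 tilt 0.01 F [-0.6  2.6  2.6] M [0.518 0.166 0.023] q6 -1.89 tau6 -0.002 w 13.3
```

Request:
{"op": "carry_out", "data": {
  "moves": [0, 0, 0, 0, 0, 0.1, 0, 0, 0, 0, 0, 0.1, 0, 0, 0, 0, 0, 0.1, 0, 0, 0, 0, 0, 0.05, 0, 0, 0, 0, 0, 0, 0, 0, 0, 0, 0, 0]
}}

```text
time: 9.75
eef_pos: [514.1, 143.6, 40.2]
orientation: [0.992, -0.129, -0.0, -0.0]
force: [-1.3, 2.5, 5.0]
grip_width: 13.2
```

```bash
python3 st.py
```

```text
9.75 [514.1 143.6  40.2] yaw -14.77 tilt 0.02 F [-1.3  2.5  5. ] M [0.512 0.382 0.003] q6 18.19 tau6 0.008 w 13.2
```

Request:
{"op": "carry_out", "data": {
  "moves": [0, 0, 0, 0, 0, 0.1, 0, 0, 0, 0, 0, 0.1, 0, 0, 0, 0, 0, 0.1, 0, 0, 0, 0, 0, 0.05, 0, 0, 0, 0, 0, 0.05, 0, 0, 0, 0, 0, 0]
}}

```text
time: 10.35
eef_pos: [514.0, 143.6, 40.2]
orientation: [0.946, -0.324, -0.0, -0.0]
force: [-3.2, 2.5, 6.0]
grip_width: 13.3
```

```bash
python3 st.py
```

```text
10.35 [514.  143.6  40.2] yaw -37.76 tilt 0.04 F [-3.2  2.5  6. ] M [ 0.553  0.48  -0.045] q6 41.18 tau6 0.149 w 13.3
```

Request:
{"op": "carry_out", "data": {
  "moves": [0, 0, 0, 0, 0, 0.1, 0, 0, 0, 0, 0, 0.1, 0, 0, 0, 0, 0, 0.1, 0, 0, 0, 0, 0, 0.05, 0, 0, 0, 0, 0, 0, 0, 0, 0, 0, 0, 0]
}}

```text
time: 10.95
eef_pos: [513.9, 143.8, 40.2]
orientation: [0.876, -0.483, -0.0, -0.0]
force: [-2.5, 3.3, 5.6]
grip_width: 13.1
```

```bash
python3 st.py; python3 st.py
```

```text
10.95 [513.9 143.8  40.2] yaw -57.77 tilt 0.05 F [-2.5  3.3  5.6] M [ 0.611  0.481 -0.047] q6 61.19 tau6 -0.034 w 13.1
10.95 [513.9 143.8  40.2] yaw -57.77 tilt 0.05 F [-2.5  3.3  5.6] M [ 0.611  0.481 -0.047] q6 61.19 tau6 -0.034 w 13.1
```

Request:
{"op": "carry_out", "data": {
  "moves": [0, 0, 0, 0, 0, 0.1, 0, 0, 0, 0, 0, 0.1, 0, 0, 0, 0, 0, 0.1, 0, 0, 0, 0, 0, 0.05, 0, 0, 0, 0, 0, 0, 0, 0, 0, 0, 0, 0]
}}

```text
time: 11.55
eef_pos: [513.9, 143.8, 40.2]
orientation: [0.778, -0.628, -0.001, -0.0]
force: [-2.9, 2.6, 5.3]
grip_width: 13.9
```

```bash
python3 st.py; python3 - <<'E'
from h import *
from workcell import snapshot
a=snapshot("scene");cv2.imwrite("pics/n5.png",cv2.resize(a["image"][165:240,310:410],(800,600),interpolation=2))
E
```

```text
11.55 [513.9 143.8  40.2] yaw -77.83 tilt 0.06 F [-2.9  2.6  5.3] M [0.667 0.431 0.007] q6 81.24 tau6 -0.035 w 13.9
```

View pics/n5.png

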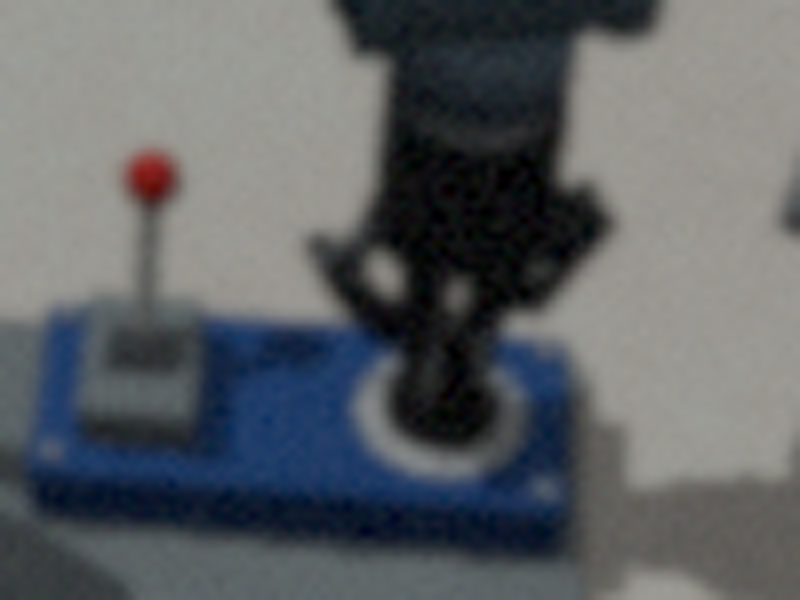

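Request:
{"op": "carry_out", "data": {
  "moves": [0, 0, 0, 0, 0, 0.1, 0, 0, 0, 0, 0, 0.1, 0, 0, 0, 0, 0, 0.05, 0, 0, 0, 0, 0, 0, 0, 0, 0, 0, 0, 0]
}}

```text
time: 12.1
eef_pos: [513.9, 143.8, 40.2]
orientation: [-0.695, 0.719, 0.0, -0.0]
force: [-3.2, 4.0, 6.1]
grip_width: 13.2
```

```bash
python3 st.py
```

```text
12.1 [513.9 143.8  40.2] yaw -91.99 tilt 0.04 F [-3.2  4.   6.1] M [0.787 0.446 0.744] q6 95.45 tau6 0.713 w 13.2
```

Request:
{"op": "carry_out", "data": {
  "moves": [0, 0, 0, 0, 0, 0.05, 0, 0, 0, 0, 0, 0, 0, 0, 0, 0, 0, 0]
}}

```text
time: 12.4
eef_pos: [513.9, 143.8, 40.2]
orientation: [-0.677, 0.736, 0.0, -0.0]
force: [-2.3, 4.1, 5.7]
grip_width: 13.3
```

```bash
python3 st.py
```

```text
12.4 [513.9 143.8  40.2] yaw -94.83 tilt 0.03 F [-2.3  4.1  5.7] M [0.788 0.452 0.845] q6 98.3 tau6 0.825 w 13.3
```

Request:
{"op": "carry_out", "data": {
  "moves": [0, 0, 0, 0, 0, 0.05, 0, 0, 0, 0, 0, 0, 0, 0, 0, 0, 0, 0]
}}

```text
time: 12.7
eef_pos: [513.9, 143.8, 40.2]
orientation: [-0.658, 0.753, 0.0, -0.0]
force: [-2.5, 5.1, 5.8]
grip_width: 13.6
```

```bash
python3 st.py
```

```text
12.7 [513.9 143.8  40.2] yaw -97.70 tilt 0.03 F [-2.5  5.1  5.8] M [0.73  0.47  0.794] q6 101.17 tau6 0.826 w 13.6
```

I queued two more pushes behind a reading I should have waited for: the stop was already carrying 0.74 N·m, and it peaked at 0.85, above the collar's 0.8. So the collar may have slipped a few degrees. I'll back off one step at a time and find where the stop is now.

Request:
{"op": "carry_out", "data": {
  "moves": [0, 0, 0, 0, 0, -0.04, 0, 0, 0, 0, 0, 0]
}}

```text
time: 12.9
eef_pos: [513.9, 143.8, 40.2]
orientation: [-0.673, 0.74, 0.0, -0.0]
force: [-2.1, 3.2, 5.6]
grip_width: 13.5
```

```bash
python3 st.py
```

```text
12.9 [513.9 143.8  40.2] yaw -95.42 tilt 0.04 F [-2.1  3.2  5.6] M [0.764 0.499 0.618] q6 98.87 tau6 0.463 w 13.5
```

Request:
{"op": "carry_out", "data": {
  "moves": [0, 0, 0, 0, 0, -0.03, 0, 0, 0, 0, 0, 0]
}}

```text
time: 13.1
eef_pos: [513.9, 143.9, 40.2]
orientation: [-0.684, 0.73, 0.0, -0.0]
force: [-3.1, 4.0, 6.4]
grip_width: 13.3
```

```bash
python3 st.py
```

```text
13.1 [513.9 143.9  40.2] yaw -93.74 tilt 0.04 F [-3.1  4.   6.4] M [0.776 0.535 0.424] q6 97.19 tau6 0.328 w 13.3
```

Request:
{"op": "carry_out", "data": {
  "moves": [0, 0, 0, 0, 0, -0.03, 0, 0, 0, 0, 0, 0]
}}

```text
time: 13.3
eef_pos: [513.9, 143.9, 40.2]
orientation: [-0.694, 0.72, 0.0, -0.0]
force: [-2.3, 4.4, 6.6]
grip_width: 13.4
```

```bash
python3 st.py
```

```text
13.3 [513.9 143.9  40.2] yaw -92.07 tilt 0.05 F [-2.3  4.4  6.6] M [0.74  0.48  0.306] q6 95.49 tau6 0.147 w 13.4
```

Request:
{"op": "carry_out", "data": {
  "moves": [0, 0, 0, 0, 0, -0.02, 0, 0, 0, 0, 0, 0, 0, 0, 0, 0, 0, 0]
}}

```text
time: 13.6
eef_pos: [513.8, 143.9, 40.2]
orientation: [-0.701, 0.713, 0.001, -0.0]
force: [-3.2, 3.8, 6.2]
grip_width: 13.3
```

```bash
python3 st.py
```

```text
13.6 [513.8 143.9  40.2] yaw -90.97 tilt 0.06 F [-3.2  3.8  6.2] M [0.789 0.44  0.126] q6 94.39 tau6 0.132 w 13.3
```

Request:
{"op": "carry_out", "data": {
  "moves": [0, 0, 0, 0, 0, -0.02, 0, 0, 0, 0, 0, 0, 0, 0, 0, 0, 0, 0]
}}

```text
time: 13.9
eef_pos: [513.8, 143.9, 40.2]
orientation: [0.708, -0.706, -0.001, 0.0]
force: [-1.9, 3.5, 6.5]
grip_width: 13.3
```

```bash
python3 st.py
```

```text
13.9 [513.8 143.9  40.2] yaw -89.86 tilt 0.07 F [-1.9  3.5  6.5] M [ 0.777  0.436 -0.036] q6 93.27 tau6 0.009 w 13.3
```

Request:
{"op": "carry_out", "data": {
  "moves": [0, 0, 0, 0, 0, -0.02, 0, 0, 0, 0, 0, 0, 0, 0, 0, 0, 0, 0]
}}

```text
time: 14.2
eef_pos: [513.9, 143.9, 40.2]
orientation: [0.715, -0.699, -0.001, -0.0]
force: [-3.5, 3.6, 6.3]
grip_width: 13.6
```

```bash
python3 st.py
```

```text
14.2 [513.9 143.9  40.2] yaw -88.73 tilt 0.07 F [-3.5  3.6  6.3] M [ 0.714  0.556 -0.045] q6 92.13 tau6 -0.087 w 13.6
```

Request:
{"op": "carry_out", "data": {
  "moves": [0, 0, 0, 0, 0, -0.02, 0, 0, 0, 0, 0, 0, 0, 0, 0, 0, 0, 0]
}}

```text
time: 14.5
eef_pos: [513.8, 143.9, 40.2]
orientation: [0.722, -0.692, -0.001, -0.0]
force: [-2.7, 4.0, 6.3]
grip_width: 13.8
```

```bash
python3 st.py
```

```text
14.5 [513.8 143.9  40.2] yaw -87.60 tilt 0.07 F [-2.7  4.   6.3] M [ 0.748  0.524 -0.185] q6 91.0 tau6 -0.165 w 13.8
```

Request:
{"op": "carry_out", "data": {
  "moves": [0, 0, 0, 0, 0, -0.02, 0, 0, 0, 0, 0, 0, 0, 0, 0, 0, 0, 0]
}}

```text
time: 14.8
eef_pos: [513.8, 143.9, 40.2]
orientation: [0.729, -0.685, -0.001, -0.0]
force: [-2.3, 5.2, 5.9]
grip_width: 13.7
```

```bash
python3 st.py
```

```text
14.8 [513.8 143.9  40.2] yaw -86.46 tilt 0.08 F [-2.3  5.2  5.9] M [ 0.733  0.526 -0.187] q6 89.86 tau6 -0.213 w 13.7
```

Request:
{"op": "carry_out", "data": {
  "moves": [0, 0, 0, 0, 0, -0.13, 0, 0, 0, 0, 0, -0.13, 0, 0, 0, 0, 0, -0.13, 0, 0, 0, 0, 0, -0.13, 0, 0, 0, 0, 0, -0.13, 0, 0, 0, 0, 0, -0.13, 0, 0, 0, 0, 0, -0.13, 0, 0, 0, 0, 0, 0]
}}

```text
time: 15.6
eef_pos: [514.0, 143.6, 40.2]
orientation: [0.956, -0.293, -0.0, 0.0]
force: [-2.2, 3.2, 6.0]
grip_width: 13.5
```

Request:
{"op": "carry_out", "data": {
  "moves": [0, 0, 0, 0, 0, -0.05, 0, 0, 0, 0, 0, 0, 0, 0, 0, 0, 0, 0]
}}

```text
time: 15.9
eef_pos: [514.0, 143.5, 40.2]
orientation: [0.963, -0.27, -0.0, 0.0]
force: [-2.4, 2.4, 5.9]
grip_width: 13.3
```

```bash
python3 st.py
```

```text
15.9 [514.  143.5  40.2] yaw -31.39 tilt 0.03 F [-2.4  2.4  5.9] M [0.476 0.4   0.096] q6 34.81 tau6 0.094 w 13.3
```

Request:
{"op": "carry_out", "data": {
  "moves": [0, 0, 0, 0, 0, -0.025, 0, 0, 0, 0, 0, 0, 0, 0, 0, 0, 0, 0]
}}

```text
time: 16.2
eef_pos: [514.0, 143.5, 40.2]
orientation: [0.966, -0.259, -0.0, 0.0]
force: [-2.7, 2.3, 5.7]
grip_width: 13.4
```

```bash
python3 st.py
```

```text
16.2 [514.  143.5  40.2] yaw -29.97 tilt 0.03 F [-2.7  2.3  5.7] M [0.532 0.475 0.067] q6 33.39 tau6 0.003 w 13.4
```

Request:
{"op": "carry_out", "data": {
  "moves": [0, 0, 0, 0, 0, 0, 0, 0, 0, 0, 0, 0, 0, 0, 0, 0, 0, 0, 0, 0, 0, 0, 0, 0, 0, 0, 0, 0, 0, 0],
  "grip": 0.6
}}

```text
time: 16.7
eef_pos: [514.1, 143.4, 39.8]
orientation: [0.966, -0.259, -0.0, 0.0]
force: [-0.7, 0.3, 0.2]
grip_width: 51.3
```

Request:
{"op": "carry_out", "data": {
  "moves": [0, 0, -2, 0, 0, 0, 0, 0, -4, 0, 0, 0, 0, 0, -4, 0, 0, 0, 0, 0, -4, 0, 0, 0, 0, 0, -2, 0, 0, 0, 0, 0, 0, 0, 0, 0]
}}

```text
time: 17.3
eef_pos: [516.5, 143.7, 204.2]
orientation: [0.966, -0.259, 0.004, -0.001]
force: [-0.1, -0.0, 0.1]
grip_width: 51.5
```

```bash
python3 st.py;  python3 - <<'E'
from h import *
from workcell import sensors,snapshot
a=snapshot("scene");b=snapshot("top");cv2.imwrite("pics/n6.png",np.hstack([cv2.resize(x,(400,400),interpolation=2) for x in(a["image"][180:240,315:375+15],b["image"][165:225,240:300])]))
r=red(a,(310,165,350,205));print(r)
c,sn=np.cos(np.radians(-8.6)),np.sin(np.radians(-8.6))
def st2w(x,y,z):return np.array([513+c*x-sn*(y-75),143.3+sn*x+c*(y-75),z])
for n,p in(("ball0",(-38.5,-55,139)),("mid",(0,-55,149)),("end",(38.5,-55,139)),("push",(-75,-55,139)),("vial?",(0,-120,0)),("col",(0,-235,0))):print(n,st2w(*p).round(0),proj(a,st2w(*p)).round(1))
s=sensors.state();print(need(s,st2w(-80,-55,170),-8.6+90),need(s,st2w(-80,-55,170),-98.6))
E
```

```text
17.3 [516.5 143.7 204.2] yaw -30.07 tilt 0.45 F [-0.1 -0.   0.1] M [-0.041  0.037  0.012] q6 33.49 tau6 0.0 w 51.5
(array([328.53333333, 186.86666667]), np.int64(15))
ball0 [455.  21. 139.] [328.  187.1]
mid [494.  15. 149.] [327.1 193.2]
end [532.   9. 139.] [326.1 203.7]
push [419.  26. 139.] [328.9 179.6]
vial? [484. -50.   0.] [308.2 220.7]
col [ 467. -163.    0.] [276.4 218.1]
(array([-2.755, 15.087,  2.957]), array([-0.   ,  0.   , -1.946]), 'yaw -30.08 tilt 0.02') (array([-2.755, 15.087,  2.957]), array([0.   , 0.   , 1.196]), 'yaw -30.08 tilt 0.02')
```

View pics/n6.png

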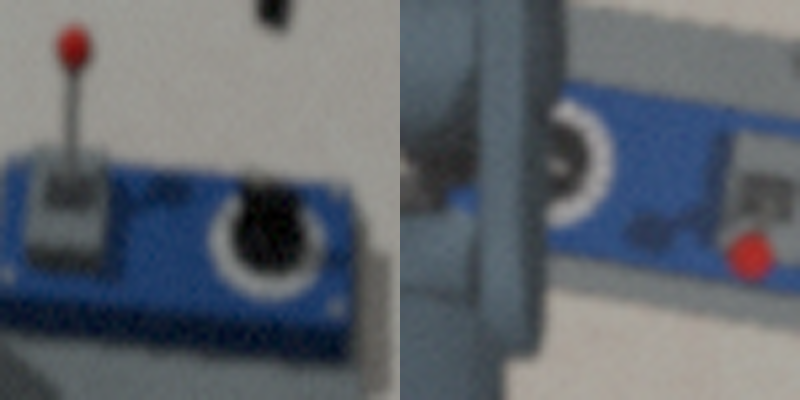

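The dial is released and about 60° off the stop position in view; the ball is still at (328,187) in scene. Next I'll position the closed fingers behind the ball on the near side.

Request:
{"op": "carry_out", "data": {
  "moves": [-0.7, 3.8, 0, 0, 0, 0, -0.7, 3.8, 0, 0, 0, 0, -0.7, 3.8, 0, 0, 0, 0, -0.7, 3.7, 0, 0, 0, 0, 0, 0, 0, 0, 0, -0.125, 0, 0, 0, 0, 0, -0.125, 0, 0, 0, 0, 0, -0.125, 0, 0, 0, 0, 0, 0],
  "grip": 0
}}

```text
time: 18.2
eef_pos: [413.0, 27.0, 197.9]
orientation: [0.997, -0.075, -0.002, -0.0]
force: [0.1, 0.6, 0.3]
grip_width: -0.1
```

```bash
cat >> h.py <<'E'
c_,s_=np.cos(np.radians(-8.6)),np.sin(np.radians(-8.6))
def st2w(x,y,z):return np.array([513+c_*x-s_*(y-75),143.3+s_*x+c_*(y-75),z])
E
python3 st.py; python3 - <<'E'
from h import *
from workcell import sensors
s=sensors.state();print(need(s,st2w(-80,-55,96),-8.6))
E
```

```text
18.2 [413.   27.  197.9] yaw -8.62 tilt 0.22 F [0.1 0.6 0.3] M [-0.042 -0.04  -0.013] q6 -3.42 tau6 -0.558 w -0.1
(array([1.8500e-01, 1.0000e-02, 1.0189e+01]), array([-0.   ,  0.004, -0.   ]), 'yaw -8.62 tilt 0.22')
```

Request:
{"op": "carry_out", "data": {
  "moves": [0.1, 0, 3, 0, 0, 0, 0, 0, 3, 0, 0, 0, 0, 0, 3, 0, 0, 0, 0, 0, 1.2, 0, 0, 0, 0, 0, 0, 0, 0, 0, 0, 0, 0, 0, 0, 0, 0, 0, 0, 0, 0, 0]
}}

```text
time: 18.9
eef_pos: [416.5, 26.5, 99.5]
orientation: [0.997, -0.075, 0.001, 0.0]
force: [0.9, -1.0, 0.1]
grip_width: 0.1
```

```bash
python3 st.py; python3 - <<'E'
from h import *
from workcell import sensors,snapshot
a=snapshot("scene");b=snapshot("top");print(red(a,(310,165,350,215)))
cv2.imwrite("pics/n7.png",np.hstack([cv2.resize(x,(400,400),interpolation=2) for x in(a["image"][150:230,290:370],b["image"][160:240,240:320])]))
E
```

```text
18.9 [416.5  26.5  99.5] yaw -8.62 tilt 0.16 F [ 0.9 -1.   0.1] M [ 0.037 -0.029 -0.036] q6 -3.39 tau6 0.005 w 0.1
(array([328.5, 187. ]), np.int64(16))
```

View pics/n7.png

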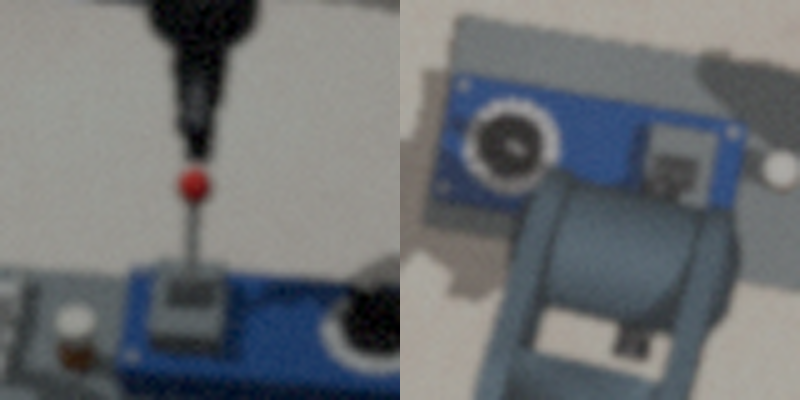

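The fingers sit right behind the ball, tips at z≈128. The dial mark now points right and slightly down in top, about −116° against the −120° expected. Pushing.

Request:
{"op": "carry_out", "data": {
  "moves": [1, 0, 0, 0, 0, 0, 1, 0, 0, 0, 0, 0, 1, 0, 0, 0, 0, 0, 1, 0, 0, 0, 0, 0, 1, 0, 0, 0, 0, 0, 1, 0, 0, 0, 0, 0, 1, 0, 0, 0, 0, 0, 0, 0, 0, 0, 0, 0]
}}

```text
time: 19.8
eef_pos: [485.8, 16.0, 98.1]
orientation: [0.997, -0.075, 0.0, 0.0]
force: [-0.5, 0.5, 0.1]
grip_width: -0.4
```

```bash
cat > ball.py <<'E'
from h import *
from workcell import sensors,snapshot
a=snapshot("scene");r=red(a,(305,165,350,225));print(r,"expect 0/.85/1:",[proj(a,st2w(80*np.sin(t-.5),-55,69+80*np.cos(t-.5))).round(1) for t in(0,.7,.85,1)])
E
python3 st.py; python3 ball.py
```

```text
19.8 [485.8  16.   98.1] yaw -8.61 tilt 0.05 F [-0.5  0.5  0.1] M [-0.027 -0.056 -0.008] q6 -2.91 tau6 0.005 w -0.4
(array([327.17391304, 196.95652174]), np.int64(23)) expect 0/.85/1: [array([328., 187.]), array([326.7, 196.9]), array([326.4, 200.2]), array([326.1, 203.6])]
```

Request:
{"op": "carry_out", "data": {
  "moves": [0.6, 0, 0, 0, 0, 0, 0.6, 0, 0, 0, 0, 0, 0.5, 0, 0, 0, 0, 0, 0, 0, 0, 0, 0, 0, 0, 0, 0, 0, 0, 0]
}}

```text
time: 20.35
eef_pos: [501.6, 13.7, 98.2]
orientation: [0.997, -0.075, 0.0, 0.0]
force: [-0.2, -1.2, -0.2]
grip_width: 0.1
```

```bash
python3 st.py; python3 ball.py
```

```text
20.35 [501.6  13.7  98.2] yaw -8.60 tilt 0.03 F [-0.2 -1.2 -0.2] M [ 0.013  0.032 -0.017] q6 -2.81 tau6 0.0 w 0.1
(array([326.56, 201.32]), np.int64(25)) expect 0/.85/1: [array([328., 187.]), array([326.7, 196.9]), array([326.4, 200.2]), array([326.1, 203.6])]
```

About 0.90 rad; a few more millimetres until it meets its end, one small push at a time.

Request:
{"op": "carry_out", "data": {
  "moves": [0.4, 0, 0, 0, 0, 0, 0, 0, 0, 0, 0, 0, 0, 0, 0, 0, 0, 0]
}}

```text
time: 20.7
eef_pos: [505.4, 13.1, 98.1]
orientation: [0.997, -0.075, 0.0, 0.0]
force: [-0.8, -0.3, 0.1]
grip_width: -0.1
```

```bash
python3 st.py; python3 ball.py
```

```text
20.7 [505.4  13.1  98.1] yaw -8.59 tilt 0.02 F [-0.8 -0.3  0.1] M [-0.063  0.02  -0.021] q6 -2.79 tau6 0.0 w -0.1
(array([326.48387097, 202.4516129 ]), np.int64(31)) expect 0/.85/1: [array([328., 187.]), array([326.7, 196.9]), array([326.4, 200.2]), array([326.1, 203.6])]
```

Request:
{"op": "carry_out", "data": {
  "moves": [0.2, 0, 0, 0, 0, 0, 0, 0, 0, 0, 0, 0, 0, 0, 0, 0, 0, 0]
}}

```text
time: 21.05
eef_pos: [506.6, 13.0, 97.8]
orientation: [0.997, -0.075, -0.001, -0.0]
force: [-4.3, 0.0, 2.0]
grip_width: 0.1
```

```bash
python3 st.py; python3 ball.py
```

```text
21.05 [506.6  13.   97.8] yaw -8.59 tilt 0.09 F [-4.3  0.   2. ] M [0.085 0.601 0.065] q6 -2.78 tau6 -0.001 w 0.1
(array([326.46875, 203.21875]), np.int64(32)) expect 0/.85/1: [array([328., 187.]), array([326.7, 196.9]), array([326.4, 200.2]), array([326.1, 203.6])]
```

The lever has met its end (4.3 N of contact, ball at the 1.0 position). Backing off and moving up clear.

Request:
{"op": "carry_out", "data": {
  "moves": [-1, 0, 0, 0, 0, 0, -3, 0, 0, 0, 0, 0, -3, 0, 0, 0, 0, 0, -2, 0, -1, 0, 0, 0, 0, 0, -4, 0, 0, 0, 0, 0, -4, 0, 0, 0, 0, 0, -4, 0, 0, 0, 0, 0, -2, 0, 0, 0]
}}

```text
time: 21.9
eef_pos: [419.7, 26.1, 252.3]
orientation: [0.997, -0.075, 0.004, 0.0]
force: [0.3, 0.1, 0.7]
grip_width: 0.3
```

Request:
{"op": "carry_out", "data": {
  "moves": [-3, 0, 0, 0, 0, 0, -1, 0, 0, 0, 0, 0, 0, 0, 0, 0, 0, 0, 0, 0, 0, 0, 0, 0, 0, 0, 0, 0, 0, 0]
}}

```text
time: 22.4
eef_pos: [379.0, 32.2, 247.9]
orientation: [0.997, -0.075, 0.0, 0.0]
force: [-0.4, 0.2, 0.3]
grip_width: 0.2
```

```bash
python3 st.py; python3 ball.py; python3 - <<'E'
from h import *
from workcell import snapshot
a=snapshot("scene");b=snapshot("top")
A=cv2.resize(a["image"][165:245,240:400],(800,400),interpolation=2)
B=np.zeros((200,800,3),np.uint8);B[:,:200]=cv2.resize(b["image"][174:204,247:277],(200,200),interpolation=2);B[:,220:800]=cv2.resize(b["image"][150:235,170:417],(580,200))
cv2.imwrite("pics/n8.png",np.vstack([A,B]))
E
```

```text
22.4 [379.   32.2 247.9] yaw -8.60 tilt 0.02 F [-0.4  0.2  0.3] M [-0.001  0.006 -0.036] q6 -3.77 tau6 0.0 w 0.2
(array([326.41666667, 203.5       ]), np.int64(24)) expect 0/.85/1: [array([328., 187.]), array([326.7, 196.9]), array([326.4, 200.2]), array([326.1, 203.6])]
```

View pics/n8.png

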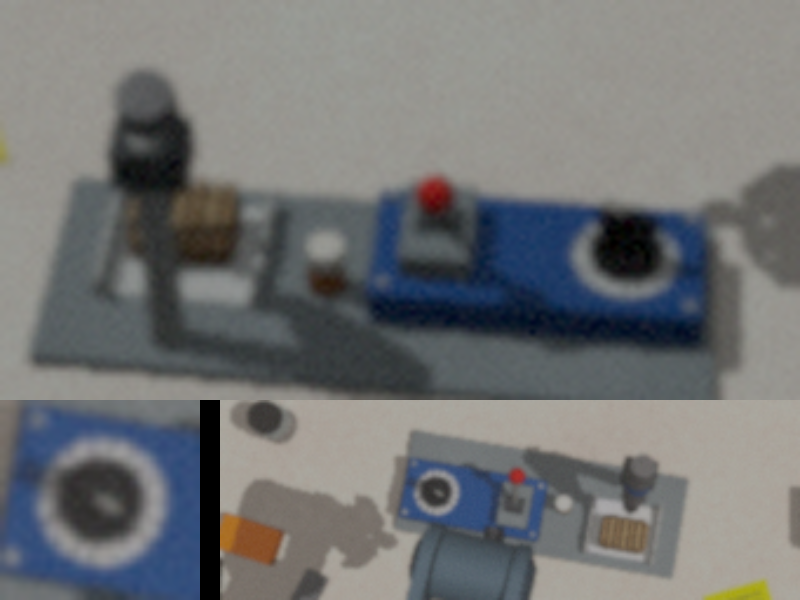

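Lever over at (435,195) in the crop, dial mark about 80–85° clockwise of its start (7 clicks on, 3 back = 80° net), bystanders in place, nothing touched. Handing in.

```bash
python3 -c "
from workcell import bot
print(bot.finish_job())"
```

```text
the job is handed in; nothing more can be done
None
```

The dial is set three clicks back from its stop and the lock lever is fully over, but I pressed harder on the stop than "gently", and the collar may have slipped a few degrees.

- **Dial at the stop:** I turned it clockwise about 7 clicks until it met the stop. I had queued two more small pushes behind a reading of 0.74 N·m, so the torque peaked at about 0.85 N·m, over the collar's 0.8. The torque curve shifted by about 3–5° afterwards. That is either the collar slipping or the bar turning in the pads, and my readings cannot tell which. It looks to be under the 6° limit, but I cannot be certain.
- **Three clicks back:** Backing off, I found the stop at zero torque at a tool angle of −89.9°. I turned back 60° to −30.0°, where the torque was again about zero, so the dial was on a click, and let go. In the last picture the dial mark is about 83–89° clockwise of where it started. The expected net turn is 80°, so they agree within what I can read from the image.
- **Lock lever:** I pushed it until it met its end, with 4.3 N of contact. After backing off, the ball is at pixel row 203.5, against 203.6 for 1.0 rad and 200.2 for 0.85.
- **Rest of the scene:** The gripper is clear and touching nothing. In the last picture the fossil and vial look unmoved; I did not measure the bystanders, and not all of them are in that view. I handed in at about 22 s.
- **Disagreement found:** The reported tool height was about 40 mm lower than the cameras showed. I worked from the cameras, and the grip on the dial bar (13.6 mm wide) and the push on the ball both worked at those heights.

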